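# Bridge a front-heavy board from block to tin

## Robot

A 7-joint arm with a two-finger parallel gripper is mounted at the origin on a cart in front of the work surface, level with it; the furniture and walls round the work are solid. World frame = base frame: x ahead of the robot, y to its left, z up, the work surface at z = 0. Lengths are in m, angles in rad, forces in N, time in s.
With the tool pointing down it reaches from about 0.4 to 0.9 m from the base axis. Payload 5.6 kg.
Tool frame: the origin (TCP) lies on the front face of the gripper's body, between the roots of the fingers; the fingertips stand 88 mm ahead of it and the grasp point (between the pads) lies 69 mm ahead of it; z points along the fingers, y is the direction in which the jaws open and shut (so a half turn about z gives the same grasp; the last joint's range is limited). The gripper opens to 92 mm and grips with 3 to 60 N. Pads are 20 mm wide; open, the fingers measure 128 mm over their backs; the gripper's body (75 mm by 189 mm) begins 69 mm behind the grasp point.
Start: joints at [1.149, 0.468, -0.012, 1.603, 0.006, 1.071, -0.056], TCP at [0.24, -0.604, 0.303] pointing down, gripper open.
Joint ranges: [-2.53, 2.53], [-0.31, 2.02], [-1.57, 1.55], [0.28, 2.44], [-1.29, 4.43], [0.15, 1.84], [-2.92, 2.92]. Speed limits (rad/s): [2.57, 2.57, 3.14, 3.14, 3.14, 3.14, 3.14].

## Interface

Orientations are given as a rotation vector (axis times angle).
In Python, from rig import ctrl gives the robot as it stands. The module is installed in compiled form; this text tells all that it offers.
- The arm moves only by the tool send_rows, never from a script. Its argument "motion" is a list of rows, each a list of 3 entries, a list of its own where there are three numbers: the shift along the tool's x, y, z each as a share of 4 cm, from -1 to 1, then the turn, a rotation vector about the tool's x, y, z each as a share of 0.1 rad, from -1 to 1, then the closure, from 0 (fully open) to 1 (shut). A call has exactly 5 rows; each row shifts and turns the pose as measured when the row begins, along the tool's axes as they then stand; what a row does not reach is not made up. A row lasts 1/10 s, in which the tool goes at most 50 mm and 8.59 degrees, less where a joint would pass 70% of its speed; a pose out of reach is approached as far as the arm can. A call with a number of a shift or a turn outside -1 to 1 is refused whole. A call with a gripper value outside its range is refused whole. The fingers move at their own pace and stop on an object; "grip_force" is the grip in N (left out, the last holds). Time passes only in rows, so rows that do not move let the fingers close, or fill a call up. It gives the time, the measured TCP pose, the force and the opening at its end, in the units of the state.
- ctrl.read_state(): the state, without advancing time (a new reading comes with each control period).
- ctrl.snapshot(name): name is "scene" or "top"; returns a dict with "image" (480x640x3 uint8, red, green, blue), "fov_y" (degrees; the focal length in pixels is half the picture's height over the tangent of half this angle, whatever the lens; pixels are square), "cx", "cy" (the principal point, pixels), "distortion" ([k1, k2, p1, p2, k3] as OpenCV has them; the pictures are not rectified), "origin" and "rotation" of the camera in the world. Camera axes: x right, y down, z forward; pixel columns grow to the right and rows downward; lengths in m; the calibration is good to about 2 mm. A picture is of the moment at which its call begins. There is no depth.
- ctrl.sign_off(): hands the job in, once; it reports no verdict.
Trained networks look in a picture, given as the dict that the camera call returned (one of the last four; its "shot" number tells which), for a name from the list of things; names that differ only in an ending like _2 or _b are one class to them, and where a whole thing is asked for, a point or a joint stands for the part that bears it (a point fixed in the world has none). Each returns a list of dicts, best first, with "score" (0 to 1); they miss things now and then, are a little off and sometimes report something else, mostly with a low value. They report only what shows in the picture. A call takes as long as a camera call.
- ctrl.boxes_of(target, picture): "box" ([left, top, right, bottom] as shares, 0 to 1, of the picture: columns of its width, rows of its height, round what is visible of it).
- ctrl.mark_of(target, picture): "at" ([column, row] as shares, 0 to 1, of the picture: columns of its width, rows of its height: a listed point, or the origin of a listed thing).
The state is a dict: "t": time; "qpos": joint angles; "qvel": joint speeds; "tau": joint torques, N m; "tool_pos": TCP position; "orientation": TCP orientation; "force": force on the tool from outside, world axes, zero at the start; "ft_torque": the same for the moment, N m; "grip_width": finger opening in m.
Only numpy, scipy, OpenCV 4.12 (cv2) and the standard library are available. Lean on these libraries where they do the work, as an engineer would, in place of code of your own. Each camera call takes 0.05 s, during which the arm holds its last target.

## Task

Make a raised drying shelf: slide the wooden serving board lengthways along the chopping block and over the gap until its front end rests on the middle of the tin's top while its rear part still rests on the block, then let go. A weight hidden in its front half makes the board tip into the gap if it is merely pushed, so keep its rear part pressed down while it crosses. Do not shift the tin or disturb the mug, the tumbler, the garlic or the black cap.

Things in the scene. Friction and masses are not known exactly. Their poses are not given: they have to be found in the camera images.
- board: flat light-wood serving board, 200 mm long, 96 mm wide (too wide to grip), 14 mm thick, about 0.45 kg, lying on the block. Origin: centre of its underside; x: along it toward the front end. A hidden weight puts its balance point 40 to 60 mm ahead of its middle; it tips once that passes the block's edge. Smooth wood: fingertips pressing its top with 12 to 19 N drag it, with a little slip.
- front_end (a point): middle of the board's front edge, on the underside (100 mm ahead of the board's origin). It swings sideways as the board is dragged by its rear, unless two fingertips side by side across the board press equally.
- block: fixed brown wooden chopping block, 165 mm long (its x, toward the tin), 110 mm wide, standing on the rear end of a long white cutting board (345x120 mm, fixed to it, its top 14 mm above the worktop). Origin: under the block's centre at worktop height. The block's flat top is 75 mm above the worktop, 61 mm above the white board.
- tin: loose food tin, 76 mm in diameter, 58 mm high, about 0.25 kg, standing on the white cutting board past the block's front edge; the clear gap between block and tin is 66 to 86 mm. Origin: centre of its underside. Its top is 3 mm lower than the block's.
- cap: small black bottle cap, 30 mm wide, 19 mm high, on the white board in the gap; leave alone. Origin: centre of its underside
- mug: turquoise mug, 86x110x80 mm, behind the work; leave alone. Origin: centre of its underside
- glass: clear tumbler, 61 mm wide, 112 mm high, at the worktop's right front corner; leave alone. Origin: centre of its underside
- garlic: garlic bulb, about 50 mm, near the front edge of the worktop; leave alone. Origin: centre of its underside

How it is judged:
At the end, for the whole second after the job is handed in: The board lies at rest, right way up and nearly level (within 7 degrees), borne by both the block and the tin, the middle of its front edge within 16 mm of the tin's centre seen from above; the tin stands upright within 15 mm of where it was (horizontal distance between front_end and tin below 0.016 m and contact force between board and tin above 0.3 N and contact force between board and block above 0.3 N and angle between board's own z axis and vertical below 0.12 rad and angle between tin's own z axis and vertical below 0.06 rad and linear speed of board below 0.01 m/s and distance of tin from where it was at the start of the episode below 0.015 m); the robot touches nothing.
It fails at once if the board tips or falls into the gap (angle between board's own z axis and vertical above 0.25 rad or height (world z) of board below 0.04 m).
It fails at once if the tin is shifted by more than 15 mm (distance of tin from where it was at the start of the episode above 0.015 m).
It fails at once if the mug, tumbler, garlic or cap is moved by more than 20 mm (distance of any of mug, glass, garlic, cap from where it was at the start of the episode above 0.02 m).
It also fails if it takes over 72 s, if anything falls off the work surface, if the arm or the gripper's body presses on something with over 40 N, if the wrist force passes 120 N, or if a joint passes its speed limit or range.

## Working session

There is one attempt and no reset: what is moved stays moved. The work goes in short steps, Python scripts to look and compute and a tool call to move; the robot and the scene stay as the last step left them, time stands still between calls to the robot, and variables do not carry over. Pictures are saved under pics/ and viewed, and the job is handed in when it is done.

Besides the shell and the picture viewer there is one more tool, called after "Call:" as a command line: name --argument value ..., lists and objects as JSON in quotes. send_rows: Moves the arm, as the interface text tells. Its arguments: {"type":"object","properties":{"motion":{"type":"array"},"grip_force":{"type":"number"}},"required":["motion"]}

```bash
mkdir -p pics; cat > h.py <<'E'
import numpy as np, cv2
from rig import ctrl
def K(s):
    h,w=s["image"].shape[:2]; f=h/2/np.tan(np.radians(s["fov_y"])/2)
    return np.array([[f,0,s["cx"]],[0,f,s["cy"]],[0,0,1]])
def ray(s,px):
    p=cv2.undistortPoints(np.array([[px]],float),K(s),np.array(s["distortion"],float))[0,0]
    return np.array(s["origin"]),np.array(s["rotation"])@np.array([p[0],p[1],1])
def at_z(s,px,z):
    o,d=ray(s,px); return o+d*(z-o[2])/d[2]
def proj(s,P):
    R=np.array(s["rotation"]);o=np.array(s["origin"])
    c=(np.atleast_2d(P)-o)@R
    return cv2.projectPoints(c,np.zeros(3),np.zeros(3),K(s),np.array(s["distortion"],float))[0][:,0]
def save(s,n): cv2.imwrite("pics/"+n+".png",s["image"][:,:,::-1])
E
python3 - <<'E'
from h import *
print(ctrl.read_state())
Z=dict(board=.075,front_end=.075,block=0,tin=.014,cap=.014,mug=0,glass=0,garlic=0)
for n in ("top","scene"):
    s=ctrl.snapshot(n); save(s,n+"0"); print(n,s["origin"],s["fov_y"],s["distortion"])
    for t in Z:
        m=ctrl.mark_of(t,s)[:2]
        for q in m:
            px=np.array(q["at"])*[640,480]; print(t,round(q["score"],2),px.round(1),at_z(s,px,Z[t]).round(4))
E
```

```text
{'t': 0.0, 'qpos': array([ 1.14901708,  0.46836859, -0.01159521,  1.60363828,  0.00604202,
        1.07142595, -0.05629967]), 'qvel': array([-5.72771518e-04,  2.81115387e-04,  3.65940918e-04, -3.72449703e-06,
        6.22920517e-04,  9.90922406e-04,  7.59510283e-04]), 'tau': array([-1.88278118e-04, -5.20576859e+01, -1.26395153e-02, -2.43754613e+01,
       -5.66765608e-02,  1.71817350e-02,  1.22470165e-04]), 'tool_pos': array([ 0.2401287 , -0.60354103,  0.30173974]), 'orientation': array([-3.08372898e+00, -5.91030380e-01,  7.87765346e-04]), 'force': array([ 0.65964153, -0.40912339, -0.39941976]), 'ft_torque': array([ 0.01679363, -0.01436802, -0.02992205]), 'grip_width': 0.09215710048254318}
top [ 0.41111265 -0.18617233  0.93530042] 48.47705997955761 [-0.0016508  0.         0.         0.         0.       ]Traceback (most recent call last):
  File "<stdin>", line 9, in <module>
  File "h.py", line 10, in at_z
    o,d=ray(s,px); return o+d*(z-o[2])/d[2]
                                       ~^^^
IndexError: invalid index to scalar variable.
```

```bash
sed -i 's/np.array(s\["rotation"\])/rot(s)/' h.py; cat >> h.py <<'E'
def rot(s):
    r=np.array(s["rotation"],float)
    return cv2.Rodrigues(r)[0] if r.size==3 else r
E
cat > look.py <<'E'
import sys
from h import *
Z=dict(board=.075,front_end=.075,block=0,tin=.014,cap=.014,mug=0,glass=0,garlic=0)
names=sys.argv[2].split(',') if len(sys.argv)>2 else Z
for n in ("top","scene"):
    s=ctrl.snapshot(n); save(s,n+sys.argv[1]); print(n,s["origin"],s["rotation"],s["fov_y"],s["cx"],s["cy"],s["distortion"])
    for t in names:
        for q in ctrl.mark_of(t,s)[:2]:
            px=np.array(q["at"])*[640,480]; print(t,round(q["score"],2),px.round(1),at_z(s,px,Z[t]).round(4))
E
python3 look.py 0
```

```text
top [ 0.41111265 -0.18617233  0.93530042] [-2.18969326  2.14497983 -0.1454462 ] 48.47705997955761 312.64378366862553 242.92672922454494 [-0.0016508  0.         0.         0.         0.       ]
board 0.62 [335.4 226.2] [ 0.542  -0.2351  0.075 ]
front_end 0.81 [270.9 234.2] [ 0.5266 -0.1303  0.075 ]
tin 0.61 [208.3 244.7] [ 0.514  -0.0185  0.014 ]
cap 0.75 [256.4 242. ] [ 0.5205 -0.1015  0.014 ]
mug 0.94 [299.6 151.1] [ 0.6889 -0.1727  0.    ]
glass 0.6 [409.8 339.8] [ 0.3571 -0.3714  0.    ]
garlic 0.75 [337.9 337.2] [ 0.3592 -0.2466  0.    ]
garlic 0.43 [257.3 237.4] [ 0.5304 -0.1016  0.    ]
scene [0.02607609 0.32302275 0.72727792] [-0.96221863  2.45984892 -1.05038086] 44.80726701938228 313.24869091787724 234.95641589823964 [-0.01757221  0.          0.          0.          0.        ]
board 0.86 [318.4 208.1] [ 0.5383 -0.2297  0.075 ]
board 0.2 [273.9 279. ] [ 0.4773 -0.0643  0.075 ]
front_end 0.58 [280.9 239.6] [ 0.5305 -0.1317  0.075 ]
block 0.9 [315.2 243.8] [ 0.5355 -0.2177 -0.    ]
tin 0.86 [237.4 310. ] [ 0.515 -0.016  0.014]
cap 0.73 [273.2 277.8] [ 0.5224 -0.1016  0.014 ]
mug 0.94 [237.4 214.9] [ 0.697  -0.1759  0.    ]
glass 0.57 [451.4 244.1] [ 0.3559 -0.3806 -0.    ]
garlic 0.74 [403.8 281. ] [ 0.3657 -0.2524  0.    ]
garlic 0.35 [316.5 245.9] [ 0.5302 -0.2153  0.    ]
```

View pics/top0.png

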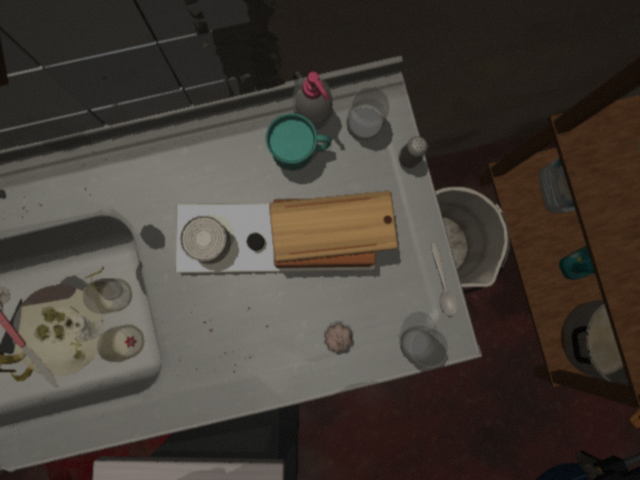

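View pics/scene0.png

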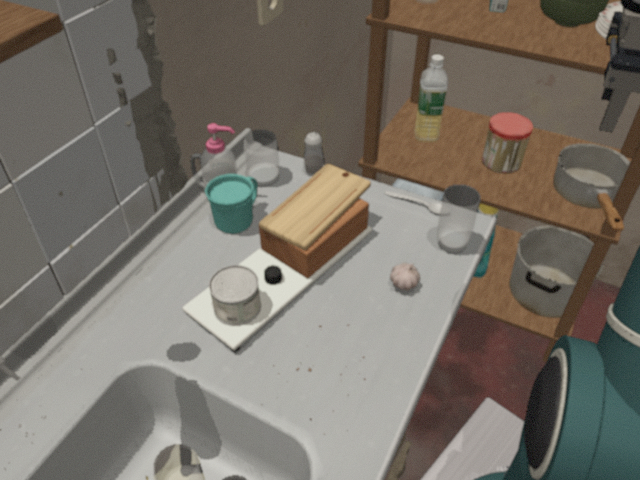

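```bash
python3 - <<'E'
import cv2
a=cv2.imread('pics/top0.png')[180:285,165:410]
cv2.imwrite('pics/topc.png',cv2.resize(a,None,fx=3.2,fy=3.2,interpolation=cv2.INTER_CUBIC))
a=cv2.imread('pics/scene0.png')[155:355,175:385]
cv2.imwrite('pics/scenec.png',cv2.resize(a,None,fx=3,fy=3,interpolation=cv2.INTER_CUBIC))
E
```

```text
(no output)
```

View pics/topc.png

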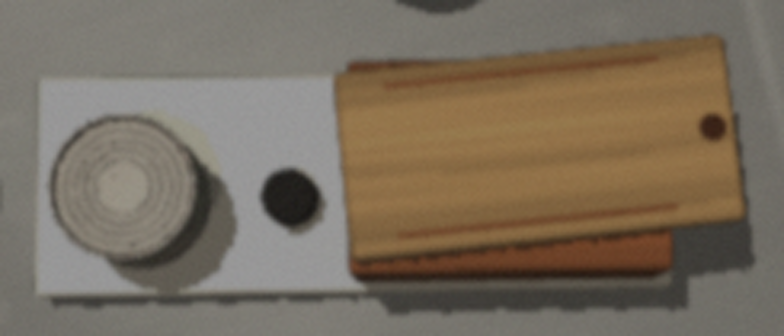

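View pics/scenec.png

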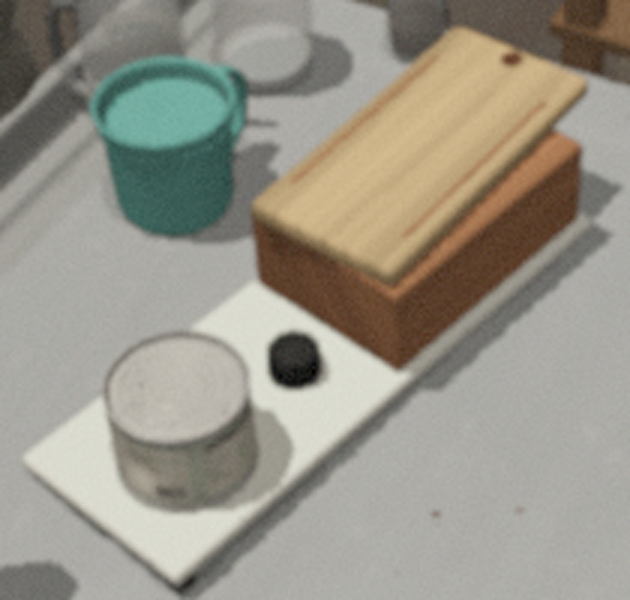

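```bash
python3 - <<'E'
from h import *
s=ctrl.snapshot("top"); c=ctrl.snapshot("scene")
def T(p,z): return at_z(s,np.array(p)/3.2+[165,180],z)
def S(p,z): return at_z(c,np.array(p)/3+[175,155],z)
A=[T(p,.089) for p in [(335,73),(721,36),(744,216),(355,264)]]
B=[S(p,.089) for p in [(254,208),(460,28),(584,87),(388,273)]]
for X in (A,B):
    X=np.array(X); print(X[:,:2].round(4)); f=(X[0]+X[3])/2; r=(X[1]+X[2])/2
    d=f-r; print('front',f[:2].round(4),'rear',r[:2].round(4),'L',np.linalg.norm(d),'W',np.linalg.norm(X[0]-X[3]),np.linalg.norm(X[1]-X[2]),'yaw',np.degrees(np.arctan2(d[1],d[0])))
print('tin',T((124,187),.072),S((177,387),.072))
print('block front-right, rear-right top', T((351,268),.075),T((670,268),.075), S((397,292),.075),S((580,150),.075),'base',S((402,367),.014),S((580,222),.014),'frontleft',S((258,283),.014),)
print('white', [T(p,.014)[:2].round(4) for p in [(39,79),(37,294)]],[S(p,.014)[:2].round(4) for p in [(25,459),(180,585)]])
E
```

```text
[[ 0.5757 -0.1278]
 [ 0.5992 -0.3226]
 [ 0.5077 -0.3343]
 [ 0.4795 -0.1405]]
front [ 0.5276 -0.1342] rear [ 0.5534 -0.3284] L 0.19600244463534025 W 0.09702572260853856 0.09229560040318086 yaw 97.5771368547336
[[ 0.5706 -0.1238]
 [ 0.5964 -0.3197]
 [ 0.5045 -0.3256]
 [ 0.4824 -0.1365]]
front [ 0.5265 -0.1302] rear [ 0.5505 -0.3227] L 0.19396238768359864 W 0.08917247905911624 0.09212229244037538 yaw 97.09320934791997
tin [ 0.51764308 -0.02118254  0.072     ] [ 0.5165511  -0.01840986  0.072     ]
block front-right, rear-right top [ 0.47855249 -0.13780502  0.075     ] [ 0.48193664 -0.29920649  0.075     ] [ 0.47906236 -0.13947234  0.075     ] [ 0.4803234  -0.29334203  0.075     ] base [ 0.47940615 -0.14230574  0.014     ] [ 0.48103052 -0.29949885  0.014     ] frontleft [ 0.58590546 -0.13378057  0.014     ]
white [array([0.5832, 0.0388]), array([0.4658, 0.034 ])] [array([0.581 , 0.0391]), array([0.4608, 0.0369])]
```

```bash
cat > plan.py <<'E'
from h import *
from scipy.spatial.transform import Rotation as R
import sys
# usage: plan x y z yawdeg(of tool y) nrows
x,y,z,yaw,n=map(float,sys.argv[1:6]); n=int(n)
s=ctrl.read_state(); p=np.array(s["tool_pos"]); r=R.from_rotvec(s["orientation"])
print('t',s['t'],p.round(4),'tooly',np.degrees(np.arctan2(*r.as_matrix()[[1,0],1])).round(2),'zaxis',r.as_matrix()[:,2].round(4),'w',s['grip_width'],'F',s['force'].round(2))
a=np.radians(yaw); Y=np.array([np.cos(a),np.sin(a),0]);Z=np.array([0,0,-1.]);X=np.cross(Y,Z)
g=R.from_matrix(np.array([X,Y,Z]).T); rv=(r.inv()*g).as_rotvec(); print('rv',rv.round(4))
d=(np.array([x,y,z])-p)/n
for i in range(n):
    print((r.inv().apply(d)/.04).round(2).tolist(),(rv/n/.1).round(2).tolist()); r=r*R.from_rotvec(rv/n)
E
python3 plan.py 0.547 -0.289 0.27 7.3 15
```

```text
t 1.1 [ 0.2403 -0.6039  0.3027] tooly -68.3 zaxis [-0.e+00 -1.e-04 -1.e+00] w 0.09205434698863135 F [-0.38 -0.17  0.18]
rv [ 0.0000e+00  1.0000e-04 -1.3195e+00]
[0.67, -0.3, 0.05] [0.0, 0.0, -0.88]
[0.69, -0.24, 0.05] [0.0, 0.0, -0.88]
[0.71, -0.18, 0.05] [0.0, 0.0, -0.88]
[0.72, -0.11, 0.05] [0.0, 0.0, -0.88]
[0.73, -0.05, 0.05] [0.0, 0.0, -0.88]
[0.73, 0.01, 0.05] [0.0, 0.0, -0.88]
[0.73, 0.08, 0.05] [0.0, 0.0, -0.88]
[0.72, 0.14, 0.05] [0.0, 0.0, -0.88]
[0.7, 0.21, 0.05] [0.0, 0.0, -0.88]
[0.68, 0.27, 0.05] [0.0, 0.0, -0.88]
[0.66, 0.33, 0.05] [0.0, 0.0, -0.88]
[0.63, 0.38, 0.05] [0.0, 0.0, -0.88]
[0.59, 0.43, 0.05] [0.0, 0.0, -0.88]
[0.55, 0.49, 0.05] [0.0, 0.0, -0.88]
[0.5, 0.53, 0.05] [0.0, 0.0, -0.88]
```

Call:
send_rows --motion '[[[0.67,-0.3,0],[0,0,-0.88],0.5],[[0.69,-0.24,0],[0,0,-0.88],0.5],[[0.71,-0.18,0],[0,0,-0.88],0.5],[[0.72,-0.11,0],[0,0,-0.88],0.5],[[0.73,-0.05,0],[0,0,-0.88],0.5]]' --grip_force 20

```text
t: 1.6
tool_pos: [0.3401, -0.4995, 0.3022]
orientation: [2.877, 1.258, -0.006]
force: [0.4, 0.2, -0.3]
grip_width: 0.0537
```

Call:
send_rows --motion '[[[0.73,0,0.05],[0,0,-0.88],0.5],[[0.73,0.08,0.05],[0,0,-0.88],0.5],[[0.72,0.14,0.05],[0,0,-0.88],0.5],[[0.7,0.2,0.05],[0,0,-0.88],0.5],[[0.68,0.27,0.05],[0,0,-0.88],0.5]]'

```text
t: 2.1
tool_pos: [0.4458, -0.3865, 0.2919]
orientation: [2.507, 1.888, -0.006]
force: [-0.5, 0.4, -0.3]
grip_width: 0.0464
```

```bash
python3 plan.py 0.547 -0.289 0.25 7.3 5
```

```text
t 2.1 [ 0.4458 -0.3865  0.2919] tooly -16.03 zaxis [-0.0014 -0.0047 -1.    ] w 0.046437007301972436 F [-0.47  0.45 -0.26]
rv [-0.0011  0.0048 -0.4071]
[0.61, 0.35, 0.21] [-0.0, 0.01, -0.81]
[0.58, 0.4, 0.21] [-0.0, 0.01, -0.81]
[0.54, 0.45, 0.21] [-0.0, 0.01, -0.81]
[0.51, 0.49, 0.21] [-0.0, 0.01, -0.81]
[0.46, 0.53, 0.21] [-0.0, 0.01, -0.81]
```

Call:
send_rows --motion '[[[0.61,0.35,0.2],[0,0.01,-0.81],0.5],[[0.58,0.4,0.2],[0,0.01,-0.81],0.5],[[0.54,0.45,0.2],[0,0.01,-0.81],0.5],[[0.51,0.49,0.2],[0,0.01,-0.81],0.5],[[0.46,0.53,0.2],[0,0.01,-0.81],0.5]]'

```text
t: 2.6
tool_pos: [0.554, -0.2781, 0.2508]
orientation: [2.036, 2.391, 0.001]
force: [-0.1, -0.6, -0.2]
grip_width: 0.0457
```

```bash
python3 plan.py 0.547 -0.289 0.20 7.3 5
```

```text
t 2.6 [ 0.554  -0.2781  0.2508] tooly 9.17 zaxis [ 1.6e-03 -4.0e-04 -1.0e+00] w 0.04572617807019459 F [-0.11 -0.62 -0.21]
rv [0.0015 0.0006 0.0326]
[-0.05, -0.04, 0.25] [0.0, 0.0, 0.07]
[-0.05, -0.04, 0.25] [0.0, 0.0, 0.07]
[-0.05, -0.04, 0.25] [0.0, 0.0, 0.07]
[-0.05, -0.04, 0.25] [0.0, 0.0, 0.07]
[-0.05, -0.04, 0.25] [0.0, 0.0, 0.07]
```

Call:
send_rows --motion '[[[-0.05,-0.04,0.25],[0,0,0.07],0.5],[[-0.05,-0.04,0.25],[0,0,0.07],0.5],[[-0.05,-0.04,0.25],[0,0,0.07],0.5],[[-0.05,-0.04,0.25],[0,0,0.07],0.5],[[-0.05,-0.04,0.25],[0,0,0.07],0.5]]'

```text
t: 3.1
tool_pos: [0.5506, -0.2844, 0.1969]
orientation: [2.066, 2.366, 0.005]
force: [-0.2, 0.1, -0.1]
grip_width: 0.0456
```

```bash
python3 plan.py 0.547 -0.289 0.185 7.3 5; python3 - <<'E'
from h import *
s=ctrl.snapshot("top"); save(s,"top1"); c=ctrl.snapshot("scene"); save(c,"scene1")
a=np.hstack([cv2.resize(s["image"][150:300,165:445],(760,407))]);cv2.imwrite("pics/t1.png",a[:,:,::-1])
cv2.imwrite("pics/s1.png",cv2.resize(c["image"][100:355,175:495],None,fx=2.3,fy=2.3)[:,:,::-1])
E
```

```text
t 3.1 [ 0.5506 -0.2844  0.1969] tooly 7.75 zaxis [ 0.0027  0.0017 -1.    ] w 0.045620147664895874 F [-0.2   0.11 -0.12]
rv [ 0.0029 -0.0013  0.0079]
[-0.02, -0.02, 0.06] [0.01, -0.0, 0.02]
[-0.02, -0.02, 0.06] [0.01, -0.0, 0.02]
[-0.02, -0.02, 0.06] [0.01, -0.0, 0.02]
[-0.02, -0.02, 0.06] [0.01, -0.0, 0.02]
[-0.02, -0.02, 0.06] [0.01, -0.0, 0.02]
```

View pics/t1.png

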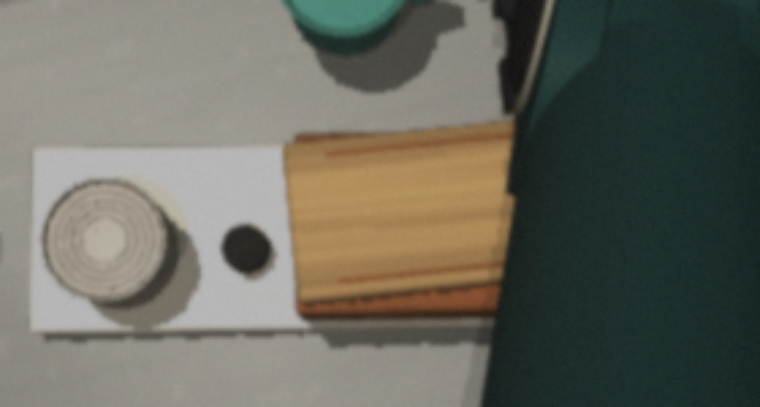

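View pics/s1.png

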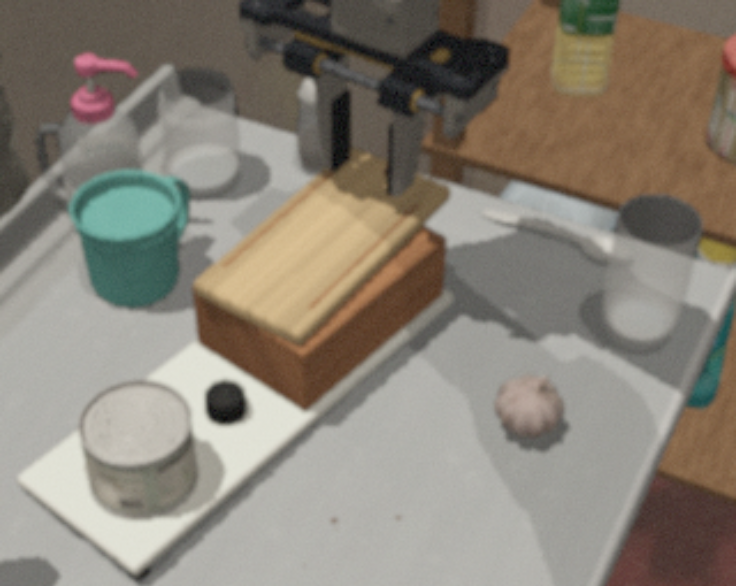

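Call:
send_rows --motion '[[[-0.02,-0.02,0.1],[0.01,0,0.02],0.5],[[-0.02,-0.02,0.1],[0.01,0,0.02],0.5],[[-0.02,-0.02,0.1],[0.01,0,0.02],0.5],[[-0.02,-0.02,0.08],[0.01,0,0.02],0.5],[[0,0,0],[0,0,0],0.5]]'

```text
t: 3.7
tool_pos: [0.5466, -0.2896, 0.1805]
orientation: [-2.077, -2.353, 0.002]
force: [0.3, -0.1, 0.7]
grip_width: 0.046
```

Call:
send_rows --motion '[[[0,0,0.04],[0,0,0],0.5],[[0,0,0.04],[0,0,0],0.5],[[0,0,0.04],[0,0,0],0.5],[[0,0,0.04],[0,0,0],0.5],[[0,0,0.04],[0,0,0],0.5]]'

```text
t: 4.2
tool_pos: [0.5494, -0.2901, 0.1776]
orientation: [2.075, 2.353, 0.0]
force: [-1.9, 1.2, 8.8]
grip_width: 0.0459
```

```bash
python3 plan.py 0.547 -0.289 0.177 7.3 5
```

```text
t 4.2 [ 0.5494 -0.2901  0.1776] tooly 7.19 zaxis [ 0.0035 -0.003  -1.    ] w 0.045939855352434826 F [-1.86  1.24  8.81]
rv [ 0.0031  0.0035 -0.0019]
[0.01, -0.01, 0.0] [0.01, 0.01, -0.0]
[0.01, -0.01, 0.0] [0.01, 0.01, -0.0]
[0.01, -0.01, 0.0] [0.01, 0.01, -0.0]
[0.01, -0.01, 0.0] [0.01, 0.01, -0.0]
[0.01, -0.01, 0.0] [0.01, 0.01, -0.0]
```

Call:
send_rows --motion '[[[0,0,0.07],[0,0,0],0.5],[[0,0,0.07],[0,0,0],0.5],[[0,0,0.07],[0,0,0],0.5],[[0,0,0.07],[0,0,0],0.5],[[0,0,0.07],[0,0,0],0.5]]'

```text
t: 4.7
tool_pos: [0.5559, -0.2919, 0.1779]
orientation: [2.061, 2.341, 0.002]
force: [-2.0, 0.8, 14.1]
grip_width: 0.0463
```

```bash
python3 plan.py 0.547 -0.289 0.177 7.3 5|head -2;python3 -c "
from h import *;print(ctrl.read_state()['ft_torque'])"
```

```text
t 4.7 [ 0.5559 -0.2919  0.1779] tooly 7.27 zaxis [ 0.0177 -0.0139 -0.9997] w 0.04634200028597535 F [-2.01  0.8  14.12]
rv [ 0.0158  0.016  -0.0006]
[0.16247107 0.76567046 0.01551828]
```

```bash
cat > pic.py <<'E'
import sys
from h import *
n=sys.argv[1]
s=ctrl.snapshot("top"); c=ctrl.snapshot("scene")
for t in ("front_end","tin"):
  for k in (s,c):
    for q in ctrl.mark_of(t,k)[:1]:
      px=np.array(q["at"])*[640,480]; print(t,round(q["score"],2),px.round(1),at_z(k,px,.075 if t!="tin" else .014).round(4))
a=cv2.resize(s["image"][180:285,165:410],None,fx=3,fy=3,interpolation=2)
b=cv2.resize(c["image"][120:345,175:405],None,fx=1.4,fy=1.4)
b=cv2.copyMakeBorder(b,0,0,0,0,0)
cv2.imwrite("pics/t%s.png"%n,a[:,:,::-1]); cv2.imwrite("pics/s%s.png"%n,cv2.resize(c["image"][120:345,175:405],None,fx=2.5,fy=2.5,interpolation=2)[:,:,::-1])
E
python3 pic.py 2
```

```text
front_end 0.87 [272.6 231.8] [ 0.5306 -0.1329  0.075 ]
front_end 0.93 [283.8 236. ] [ 0.533  -0.1408  0.075 ]
tin 0.93 [209.1 246.5] [ 0.511  -0.0199  0.014 ]
tin 0.58 [236.7 305.8] [ 0.5221 -0.0209  0.014 ]
```

View pics/t2.png

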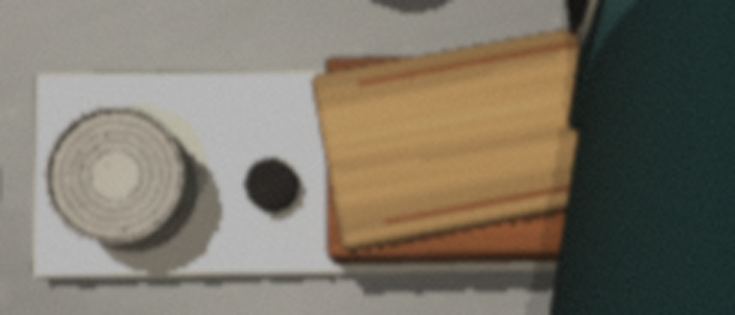

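View pics/s2.png

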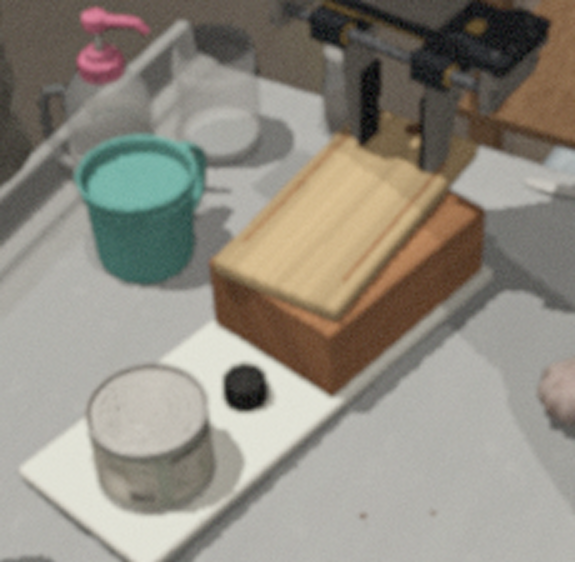

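Call:
send_rows --motion '[[[0,0,-0.06],[0,0,0],0.5],[[0,0,-0.06],[0.08,0.08,0],0.5],[[0,0,-0.03],[0.05,0.05,0],0.5],[[0,0,0],[0.03,0.03,0],0.5],[[0,0,0],[0,0,0],0.5]]'

```text
t: 5.5
tool_pos: [0.5566, -0.2917, 0.1851]
orientation: [2.076, 2.358, 0.001]
force: [0.6, -0.8, 0.2]
grip_width: 0.0459
```

```bash
python3 plan.py 0.5525 -0.289 0.180 11.7 5|head -3;python3 -c "
from h import *;print(ctrl.read_state()['ft_torque'])"
```

```text
t 5.5 [ 0.5566 -0.2917  0.1851] tooly 7.29 zaxis [ 4.e-04  4.e-04 -1.e+00] w 0.04585137134368441 F [ 0.59 -0.8   0.23]
rv [ 0.0005 -0.0003 -0.0769]
[0.02, -0.02, 0.03] [0.0, -0.0, -0.15]
[-0.07332827 -0.1006407  -0.01686943]
```

```bash
cat > corners.py <<'E'
from h import *
import sys
# args: FLx FLy FBx FBy (t crop), then a point along top edge
v=np.array(list(map(float,sys.argv[1:7]))).reshape(3,2)/3+[165,180]
s=ctrl.snapshot("top")
P=np.array([at_z(s,p,.089) for p in v])[:,:2]
f=(P[0]+P[1])/2; d=P[0]-P[2]; yaw=np.arctan2(d[1],d[0]); u=np.array([np.cos(yaw),np.sin(yaw)])
e=P[0]-P[1]; print('front',f.round(4),'yaw side',np.degrees(yaw).round(2),'yaw from front edge',(np.degrees(np.arctan2(e[1],e[0]))+90).round(2),'W',np.linalg.norm(e).round(4))
for L in (140,150,158): print(L,(f-u*L/1000).round(4))
T=np.array([.517,-.0195]); w=T-f; print('to tin: dist',np.linalg.norm(w),'dir',np.degrees(np.arctan2(w[1],w[0])))
E
python3 corners.py 314 77 343 249 578 31
```

```text
front [ 0.5249 -0.1369] yaw side 101.36 yaw from front edge 101.08 W 0.094
140 [ 0.5525 -0.2742]
150 [ 0.5545 -0.284 ]
158 [ 0.556  -0.2918]
to tin: dist 0.1176783076690379 dir 93.85181717749671
```

Call:
send_rows --motion '[[[0,0,0.04],[0,0,-0.25],0.5],[[0,0,0.04],[0,0,-0.25],0.5],[[0,0,0.04],[0,0,-0.2],0.5],[[0,0,0.02],[0,0,-0.05],0.5],[[0,0,0],[0,0,0],0.5]]'

```text
t: 6.05
tool_pos: [0.556, -0.2915, 0.1778]
orientation: [-1.976, -2.44, -0.0]
force: [-0.4, -0.5, 0.7]
grip_width: 0.046
```

```bash
cat > st.py <<'E'
from h import *
from scipy.spatial.transform import Rotation as R
s=ctrl.read_state(); p=np.array(s["tool_pos"]); m=R.from_rotvec(s["orientation"]).as_matrix()
F=np.array(s['force']);M=np.array(s['ft_torque']); tip=p+.088*m[:,2]
print('t',s['t'],'tcp',p.round(4),'tip',tip.round(4),'tooly',np.degrees(np.arctan2(m[1,1],m[0,1])).round(2),'roll(x) err',(m[2,1]).round(4),'pitch: xz',m[2,0].round(4),'F tool',(m.T@F).round(2),'M tool',(m.T@M).round(3))
Ft=m.T@F;Mt=m.T@M-np.cross([0,0,.088],Ft); print('CoP tool y',(Mt[0]/Ft[2]).round(4),'x',(-Mt[1]/Ft[2]).round(4))
E
python3 st.py
```

```text
t 6.05 tcp [ 0.556  -0.2915  0.1778] tip [ 0.5558 -0.2913  0.0898] tooly 11.99 roll(x) err -0.0011 pitch: xz 0.0017 F tool [-0.45 -0.48 -0.74] M tool [-0.114 -0.023  0.006]
CoP tool y 0.2103 x 0.0224
```

Call:
send_rows --motion '[[[0,-0.01,0.04],[0.02,0.02,0],0.5],[[0,-0.02,0.05],[0.03,0.03,0],0.5],[[0,-0.03,0.05],[0.03,0.03,0],0.5],[[0,-0.03,0.05],[0.03,0.03,0],0.5],[[0,-0.03,0.05],[0.03,0.03,0],0.5]]'

```text
t: 6.55
tool_pos: [0.557, -0.2923, 0.1776]
orientation: [-1.971, -2.436, -0.005]
force: [-1.1, 1.1, 8.3]
grip_width: 0.0459
```

```bash
python3 st.py
```

```text
t 6.55 tcp [ 0.557  -0.2923  0.1776] tip [ 0.5567 -0.2917  0.0896] tooly 12.07 roll(x) err -0.0027 pitch: xz 0.0082 F tool [ 1.37 -0.92 -8.27] M tool [-0.093  0.285 -0.047]
CoP tool y 0.021 x 0.0199
```

Call:
send_rows --motion '[[[0,-0.03,0.07],[0.03,0.0,0],0.5],[[0,-0.03,0.07],[0.03,0.01,0],0.5],[[0,-0.03,0.07],[0.03,0.01,0],0.5],[[0,-0.03,0.07],[0.03,0.02,0],0.5],[[0,-0.03,0.07],[0.03,0.02,0],0.5]]'

```text
t: 7.05
tool_pos: [0.5594, -0.2936, 0.1776]
orientation: [-1.972, -2.444, -0.002]
force: [-1.6, 1.8, 13.0]
grip_width: 0.0459
```

```bash
python3 st.py
```

```text
t 7.05 tcp [ 0.5594 -0.2936  0.1776] tip [ 0.5593 -0.2935  0.0896] tooly 12.2 roll(x) err -0.0001 pitch: xz 0.0019 F tool [  2.13  -1.21 -13.01] M tool [ 0.262  0.366 -0.071]
CoP tool y -0.012 x 0.0137
```

Call:
send_rows --motion '[[[0.06,-0.03,0.08],[0.03,0.02,0],0.5],[[0.1,-0.03,0.08],[0.03,0.02,0],0.5],[[0.1,-0.03,0.08],[0.03,0.02,0],0.5],[[0.1,-0.03,0.08],[0.03,0.02,0],0.5],[[0.1,-0.03,0.08],[0.03,0.02,0],0.5]]'

```text
t: 7.55
tool_pos: [0.5588, -0.2863, 0.1777]
orientation: [1.965, 2.43, -0.009]
force: [-0.6, -2.4, 12.4]
grip_width: 0.046
```

```bash
python3 st.py; python3 pic.py 3
```

```text
t 7.55 tcp [ 0.5588 -0.2863  0.1777] tip [ 0.5596 -0.2876  0.0897] tooly 12.07 roll(x) err 0.0057 pitch: xz -0.0161 F tool [ -2.38  -0.99 -12.33] M tool [ 0.42  -0.508 -0.088]
CoP tool y -0.027 x -0.0242
front_end 0.56 [270.8 233.6] [ 0.5275 -0.1301  0.075 ]
front_end 0.9 [282.3 236.2] [ 0.5345 -0.1388  0.075 ]
tin 0.62 [207.8 242.8] [ 0.5174 -0.0174  0.014 ]
tin 0.92 [238.  310.2] [ 0.5139 -0.0164  0.014 ]
```

View pics/t3.png

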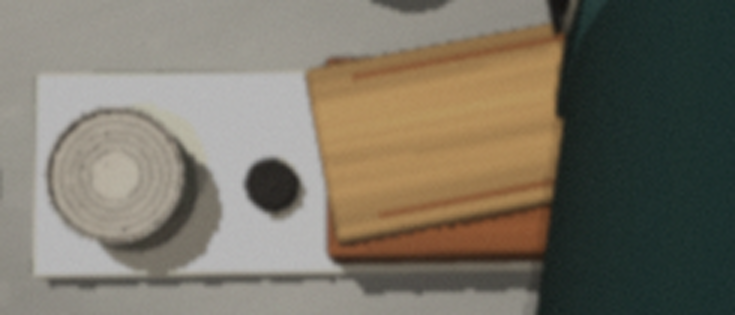

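```bash
python3 corners.py 307 71 339 244 555 22
```

```text
front [ 0.5278 -0.1339] yaw side 102.69 yaw from front edge 101.99 W 0.0948
140 [ 0.5586 -0.2705]
150 [ 0.5608 -0.2802]
158 [ 0.5625 -0.288 ]
to tin: dist 0.11490194554203138 dir 95.39536235807898
```

Call:
send_rows --motion '[[[0.12,-0.04,0.08],[0.05,0.07,0],0.5],[[0.12,-0.04,0.08],[0.05,0.07,0],0.5],[[0.12,-0.04,0.08],[0.05,0.06,0],0.5],[[0.12,-0.04,0.08],[0.04,0.06,0],0.5],[[0.12,-0.04,0.08],[0.04,0.05,0],0.5]]'

```text
t: 8.4
tool_pos: [0.5561, -0.2742, 0.1776]
orientation: [1.971, 2.43, -0.006]
force: [-0.1, -2.0, 13.7]
grip_width: 0.0461
```

```bash
python3 st.py; python3 pic.py 4
```

```text
t 8.4 tcp [ 0.5561 -0.2742  0.1776] tip [ 0.5567 -0.2752  0.0896] tooly 11.91 roll(x) err 0.0053 pitch: xz -0.0126 F tool [ -2.14  -0.43 -13.68] M tool [ 0.377 -0.57  -0.077]
CoP tool y -0.0248 x -0.0279
front_end 0.66 [262.5 230.6] [ 0.5322 -0.1165  0.075 ]
front_end 0.57 [276.1 243.7] [ 0.5295 -0.1199  0.075 ]
tin 0.77 [211.8 243.9] [ 0.5156 -0.0244  0.014 ]
tin 0.8 [235.6 310.8] [ 0.5158 -0.013   0.014 ]
```

View pics/t4.png

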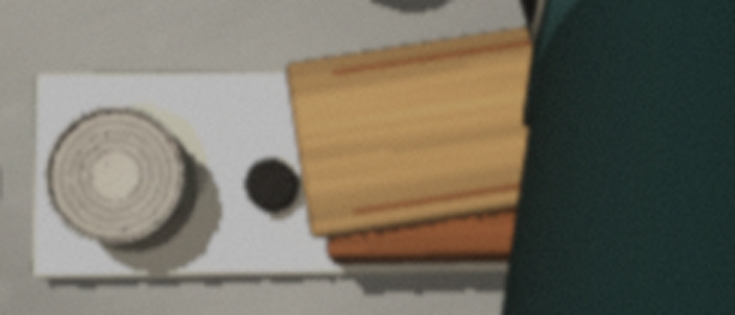

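```bash
sed -i 's/\[0,0,.088\],Ft/[0,0,.2],Ft/' st.py; python3 corners.py 289 64 314 236 530 28
```

```text
front [ 0.5316 -0.1223] yaw side 99.97 yaw from front edge 99.89 W 0.0938
140 [ 0.5558 -0.2602]
150 [ 0.5576 -0.2701]
158 [ 0.559  -0.2779]
to tin: dist 0.1038582897700508 dir 98.07598612988582
```

Call:
send_rows --motion '[[[0.12,-0.04,0.08],[0.08,0.09,0],0.5],[[0.12,-0.04,0.08],[0.08,0.09,0],0.5],[[0.12,-0.04,0.08],[0.08,0.09,0],0.5],[[0.12,-0.04,0.08],[0.07,0.09,0],0.5],[[0.12,-0.04,0.08],[0.07,0.09,0],0.5]]'

```text
t: 9.25
tool_pos: [0.5551, -0.2608, 0.1776]
orientation: [-1.98, -2.43, -0.0]
force: [0.7, -2.9, 11.1]
grip_width: 0.0457
```

```bash
python3 st.py; python3 pic.py 5
```

```text
t 9.25 tcp [ 0.5551 -0.2608  0.1776] tip [ 0.5546 -0.2604  0.0896] tooly 11.66 roll(x) err -0.0046 pitch: xz 0.006 F tool [ -2.95   0.03 -11.1 ] M tool [-0.418 -0.672  0.055]
CoP tool y 0.0371 x -0.0073
front_end 0.79 [254.  233.8] [ 0.5266 -0.1029  0.075 ]
front_end 0.83 [271.5 246.9] [ 0.5296 -0.1098  0.075 ]
tin 0.66 [210.  245.2] [ 0.5132 -0.0214  0.014 ]
tin 0.97 [237.6 309. ] [ 0.5162 -0.0175  0.014 ]
```

View pics/t5.png

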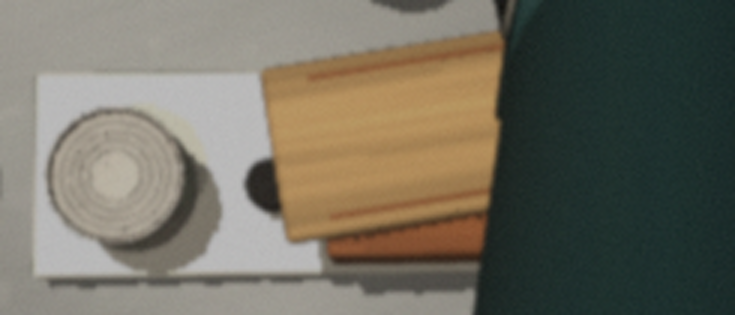

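```bash
python3 corners.py 263 71 289 240 500 34
```

```text
front [ 0.5283 -0.1088] yaw side 100.35 yaw from front edge 100.47 W 0.0922
140 [ 0.5535 -0.2466]
150 [ 0.5553 -0.2564]
158 [ 0.5567 -0.2643]
to tin: dist 0.09004981130088623 dir 97.22087717234886
```

Call:
send_rows --motion '[[[0.12,-0.04,0.1],[0.03,0.06,0],0.5],[[0.12,-0.04,0.1],[0.04,0.06,0],0.5],[[0.12,-0.04,0.1],[0.05,0.07,0],0.5],[[0.12,-0.04,0.1],[0.05,0.07,0],0.5],[[0.12,-0.04,0.1],[0.06,0.07,0],0.5]]'

```text
t: 10.1
tool_pos: [0.5554, -0.2497, 0.1775]
orientation: [-1.986, -2.43, -0.009]
force: [0.2, -3.0, 16.1]
grip_width: 0.0459
```

```bash
python3 st.py; python3 pic.py 6
```

```text
t 10.1 tcp [ 0.5554 -0.2497  0.1775] tip [ 0.5555 -0.2491  0.0895] tooly 11.48 roll(x) err 0.0027 pitch: xz 0.0062 F tool [ -2.89  -0.37 -16.13] M tool [ 0.441 -0.726 -0.052]
CoP tool y -0.0227 x -0.0092
front_end 0.66 [248.5 231.1] [ 0.5308 -0.0938  0.075 ]
front_end 0.94 [265.1 250.7] [ 0.531 -0.097  0.075]
tin 0.56 [207.5 244.8] [ 0.5138 -0.017   0.014 ]
tin 0.7 [236.8 308.6] [ 0.5177 -0.0173  0.014 ]
```

View pics/t6.png

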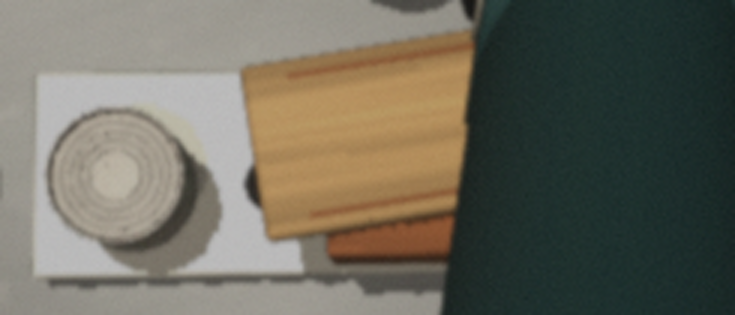

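Call:
send_rows --motion '[[[0.13,-0.06,0.09],[0.08,0.05,0],0.5],[[0.13,-0.06,0.09],[0.07,0.05,0],0.5],[[0.13,-0.06,0.09],[0.06,0.06,0],0.5],[[0.13,-0.06,0.09],[0.06,0.06,0],0.5],[[0.13,-0.06,0.09],[0.06,0.06,0],0.5]]'

```text
t: 10.9
tool_pos: [0.5518, -0.2357, 0.1775]
orientation: [-1.991, -2.426, -0.006]
force: [0.7, -3.0, 13.6]
grip_width: 0.0461
```

```bash
python3 corners.py 242 69 270 239 475 31;python3 st.py; python3 pic.py 7
```

```text
front [ 0.5289 -0.0982] yaw side 100.76 yaw from front edge 101.15 W 0.0929
140 [ 0.555  -0.2357]
150 [ 0.5569 -0.2455]
158 [ 0.5584 -0.2534]
to tin: dist 0.07955223562388908 dir 98.59934151727276
t 10.95 tcp [ 0.5517 -0.2351  0.1775] tip [ 0.5517 -0.2346  0.0895] tooly 11.3 roll(x) err 0.001 pitch: xz 0.0054 F tool [ -2.2   -0.22 -13.45] M tool [ 0.111 -0.659 -0.001]
CoP tool y -0.005 x -0.0163
front_end 0.77 [237.6 232.4] [ 0.5283 -0.0761  0.075 ]
front_end 0.93 [260.2 255.7] [ 0.5286 -0.0842  0.075 ]
tin 0.73 [208.8 242.1] [ 0.5186 -0.0192  0.014 ]
tin 0.82 [238.8 310.4] [ 0.5127 -0.0169  0.014 ]
```

View pics/t7.png

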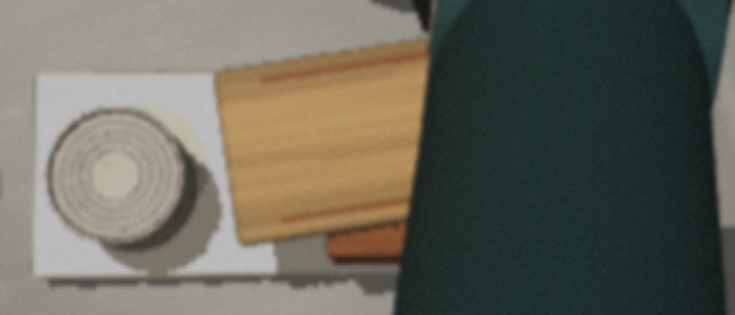

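View pics/s7.png

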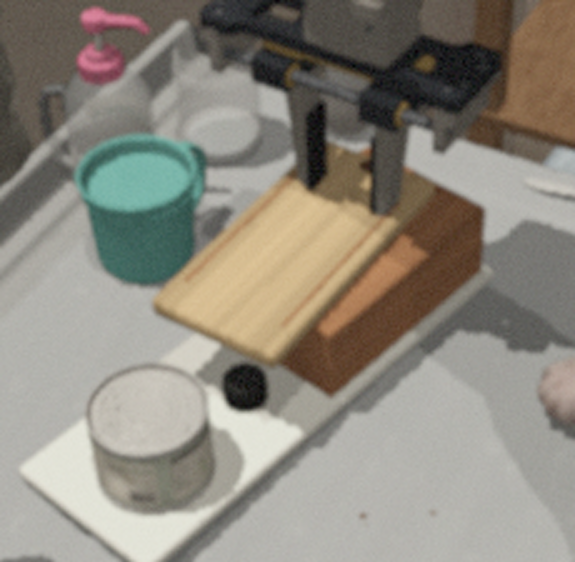

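Call:
send_rows --motion '[[[0.13,-0.06,0.1],[0.06,0.05,0],0.5],[[0.13,-0.06,0.1],[0.06,0.05,0],0.5],[[0.13,-0.06,0.1],[0.06,0.05,0],0.5],[[0.13,-0.06,0.1],[0.06,0.05,0],0.5],[[0.13,-0.06,0.1],[0.06,0.05,0],0.5]]'

```text
t: 11.75
tool_pos: [0.5491, -0.2228, 0.1775]
orientation: [1.994, 2.423, 0.002]
force: [0.1, -3.2, 16.9]
grip_width: 0.046
```

```bash
python3 corners.py 216 73 243 243 430 40;python3 st.py; python3 pic.py 8
```

```text
front [ 0.5264 -0.0841] yaw side 100.25 yaw from front edge 100.93 W 0.0928
140 [ 0.5513 -0.2219]
150 [ 0.5531 -0.2317]
158 [ 0.5545 -0.2396]
to tin: dist 0.06531813277134252 dir 98.30356037211565
t 11.8 tcp [ 0.549  -0.2222  0.1775] tip [ 0.5493 -0.2223  0.0895] tooly 11.13 roll(x) err 0.003 pitch: xz -0.0017 F tool [ -2.22  -0.7  -16.97] M tool [ 0.483 -0.646 -0.034]
CoP tool y -0.0202 x -0.0119
front_end 0.21 [293.9 223.1] [ 0.5457 -0.1672  0.075 ]
front_end 0.88 [254.  259.2] [ 0.5302 -0.0724  0.075 ]
tin 0.89 [209.4 247.1] [ 0.5099 -0.0205  0.014 ]
tin 0.74 [316.6 242.7] [ 0.5258 -0.211   0.014 ]
```

View pics/t8.png

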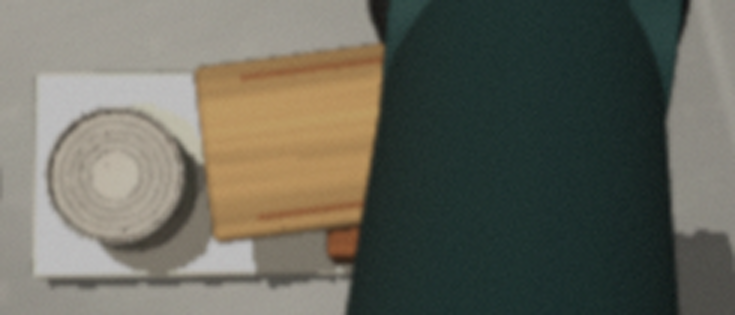

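View pics/s8.png

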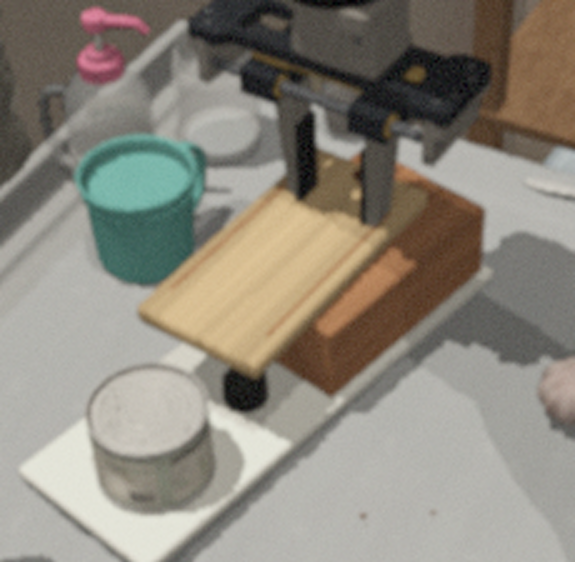

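Call:
send_rows --motion '[[[0.13,-0.07,0.09],[0.08,0.06,0],0.5],[[0.13,-0.07,0.1],[0.07,0.06,0],0.5],[[0.13,-0.07,0.1],[0.07,0.06,0],0.5],[[0.13,-0.07,0.1],[0.07,0.06,0],0.5],[[0.13,-0.07,0.1],[0.07,0.06,0],0.5]]'

```text
t: 12.6
tool_pos: [0.5453, -0.2096, 0.1775]
orientation: [1.999, 2.419, -0.0]
force: [-0.5, -3.0, 18.6]
grip_width: 0.046
```

```bash
python3 corners.py 197 70 218 240 383 45;python3 st.py; python3 pic.py 9
```

```text
front [ 0.5278 -0.0724] yaw side 99.12 yaw from front edge 99.07 W 0.0923
140 [ 0.55   -0.2106]
150 [ 0.5516 -0.2205]
158 [ 0.5528 -0.2284]
to tin: dist 0.05397464119228341 dir 101.53305529627661
t 12.65 tcp [ 0.5452 -0.209   0.1775] tip [ 0.5454 -0.2091  0.0895] tooly 10.9 roll(x) err 0.0017 pitch: xz -0.0021 F tool [ -1.81   0.05 -16.91] M tool [ 0.24  -0.625  0.007]
CoP tool y -0.0148 x -0.0156
front_end 0.78 [222.7 231.5] [ 0.5293 -0.052   0.075 ]
front_end 0.65 [246.6 259.7] [ 0.538  -0.0638  0.075 ]
tin 0.88 [208.  244.4] [ 0.5145 -0.0179  0.014 ]
tin 0.56 [232. 312.] [ 0.5182 -0.0076  0.014 ]
```

View pics/t9.png

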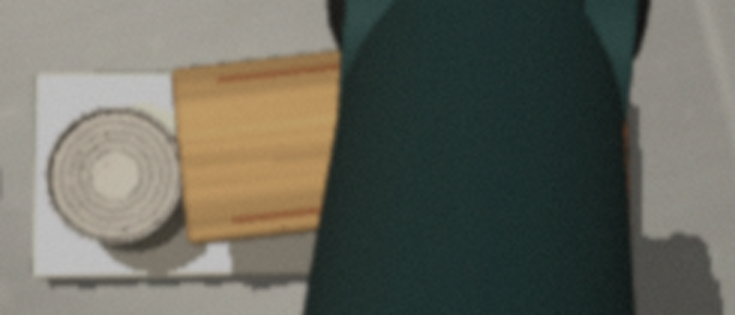

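View pics/s9.png

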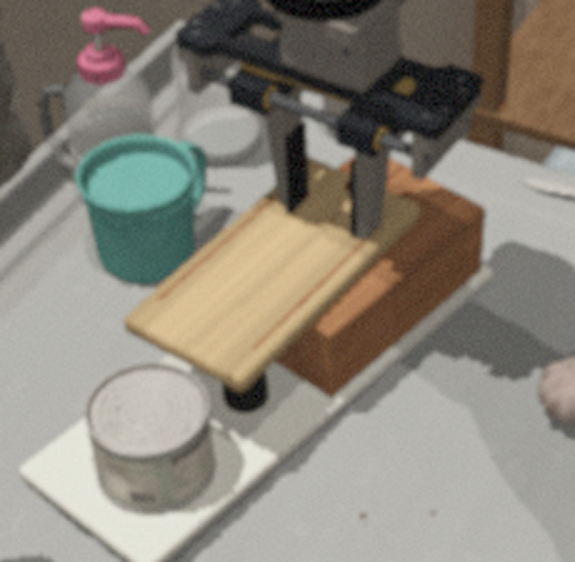

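Call:
send_rows --motion '[[[0.12,-0.05,0.09],[0.07,0.06,-0.15],0.5],[[0.12,-0.05,0.09],[0.07,0.06,-0.15],0.5],[[0.12,-0.05,0.09],[0.07,0.06,-0.15],0.5],[[0.12,-0.05,0.09],[0.07,0.06,-0.15],0.5],[[0.12,-0.05,0.09],[0.07,0.06,-0.15],0.5]]'

```text
t: 13.45
tool_pos: [0.5447, -0.1966, 0.1775]
orientation: [1.911, 2.493, -0.001]
force: [0.5, -4.0, 14.2]
grip_width: 0.046
```

```bash
python3 corners.py 173 71 192 242 340 51;python3 st.py; python3 pic.py 10
```

```text
front [ 0.5267 -0.0591] yaw side 98.28 yaw from front edge 98.48 W 0.0927
140 [ 0.5469 -0.1977]
150 [ 0.5483 -0.2076]
158 [ 0.5494 -0.2155]
to tin: dist 0.04079781502226829 dir 103.74920217709975
t 13.5 tcp [ 0.5447 -0.1961  0.1775] tip [ 0.5447 -0.1962  0.0895] tooly 15.15 roll(x) err -0.0004 pitch: xz -0.0007 F tool [ -1.54  -1.48 -14.32] M tool [-0.117 -0.626 -0.077]
CoP tool y 0.0289 x -0.0223
front_end 0.92 [215.4 238.4] [ 0.5177 -0.0406  0.075 ]
front_end 0.8 [244.6 272.9] [ 0.5194 -0.0429  0.075 ]
tin 0.66 [209.2 245.1] [ 0.5134 -0.0201  0.014 ]
tin 0.57 [238.9 309.4] [ 0.5141 -0.0184  0.014 ]
```

View pics/t10.png

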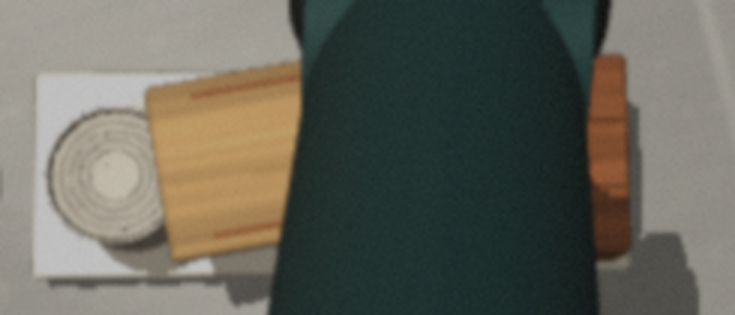

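View pics/s10.png

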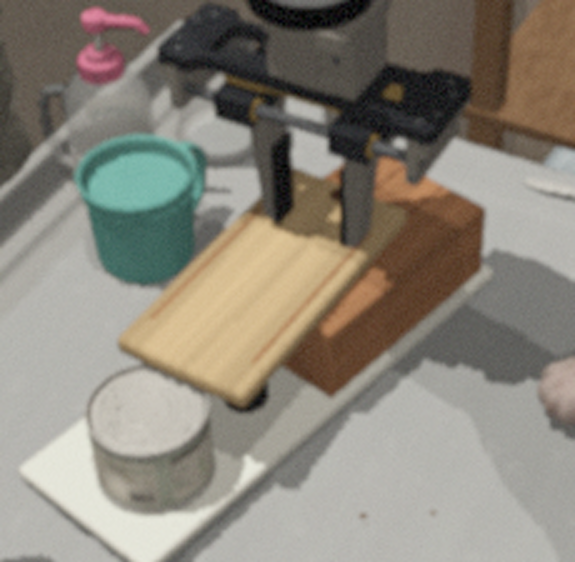

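```bash
python3 corners.py 147 90 174 260 300 65
```

```text
front [ 0.5165 -0.0478] yaw side 100.77 yaw from front edge 101.22 W 0.0926
140 [ 0.5427 -0.1854]
150 [ 0.5445 -0.1952]
158 [ 0.546 -0.203]
to tin: dist 0.028333959517441935 dir 88.99677595854841
```

Call:
send_rows --motion '[[[0.12,-0.03,0.09],[0.06,0.06,0],0.5],[[0.12,-0.03,0.09],[0.06,0.06,0],0.5],[[0.12,-0.03,0.09],[0.06,0.06,0],0.5],[[0.12,-0.03,0.09],[0.06,0.06,0],0.5],[[0.12,-0.03,0.09],[0.06,0.06,0],0.5]]'

```text
t: 14.35
tool_pos: [0.5466, -0.1838, 0.1775]
orientation: [1.916, 2.489, -0.001]
force: [-0.8, -3.2, 16.5]
grip_width: 0.0462
```

```bash
python3 st.py; python3 pic.py 11
```

```text
t 14.35 tcp [ 0.5466 -0.1838  0.1775] tip [ 0.5466 -0.1839  0.0895] tooly 14.83 roll(x) err 0.0 pitch: xz -0.0009 F tool [ -2.89  -1.54 -16.45] M tool [ 0.188 -0.702 -0.037]
CoP tool y 0.0074 x -0.0076
front_end 0.79 [210.1 233.7] [ 0.5252 -0.0317  0.075 ]
front_end 0.69 [238.8 275.5] [ 0.5219 -0.0332  0.075 ]
tin 0.68 [211.9 242.1] [ 0.5187 -0.0245  0.014 ]
tin 0.95 [236.8 310.2] [ 0.5154 -0.0151  0.014 ]
```

View pics/t11.png

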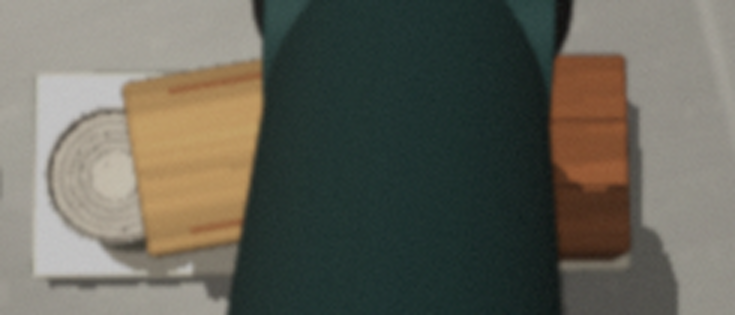

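View pics/s11.png

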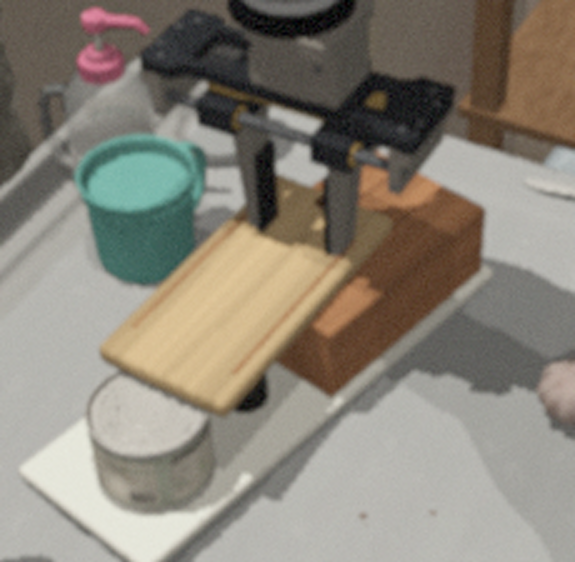

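```bash
python3 corners.py 124 84 150 255 262 61
```

```text
front [ 0.5192 -0.0352] yaw side 100.96 yaw from front edge 100.94 W 0.0931
140 [ 0.5458 -0.1727]
150 [ 0.5477 -0.1825]
158 [ 0.5492 -0.1904]
to tin: dist 0.015894170699618095 dir 97.90060617385515
```

Call:
send_rows --motion '[[[0.13,-0.05,0.09],[0.06,0.06,0],0.5],[[0.13,-0.05,0.09],[0.06,0.06,0],0.5],[[0.13,-0.05,0.09],[0.06,0.06,0],0.5],[[0.13,-0.05,0.09],[0.06,0.06,0],0.5],[[0.13,-0.05,0.09],[0.06,0.06,0],0.5]]'

```text
t: 15.2
tool_pos: [0.5448, -0.1697, 0.1775]
orientation: [1.92, 2.485, 0.002]
force: [0.1, -2.4, 17.1]
grip_width: 0.0461
```

```bash
python3 st.py; python3 pic.py 12
```

```text
t 15.2 tcp [ 0.5448 -0.1697  0.1775] tip [ 0.5449 -0.1697  0.0895] tooly 14.62 roll(x) err 0.0017 pitch: xz -0.0001 F tool [ -2.35  -0.47 -17.06] M tool [ 0.263 -0.729 -0.071]
CoP tool y -0.0099 x -0.0152
front_end 0.8 [198.2 237.3] [ 0.5189 -0.0127  0.075 ]
front_end 0.63 [239.1 310.3] [0.4709 0.0117 0.075 ]
tin 0.87 [209.9 245.5] [ 0.5127 -0.0213  0.014 ]
tin 0.74 [235.7 308.5] [ 0.5192 -0.0162  0.014 ]
```

View pics/t12.png

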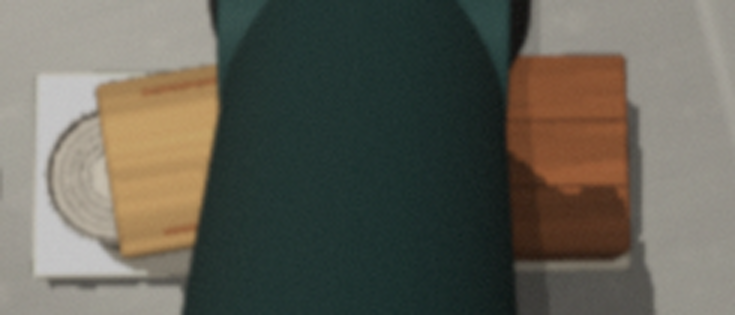

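View pics/s12.png

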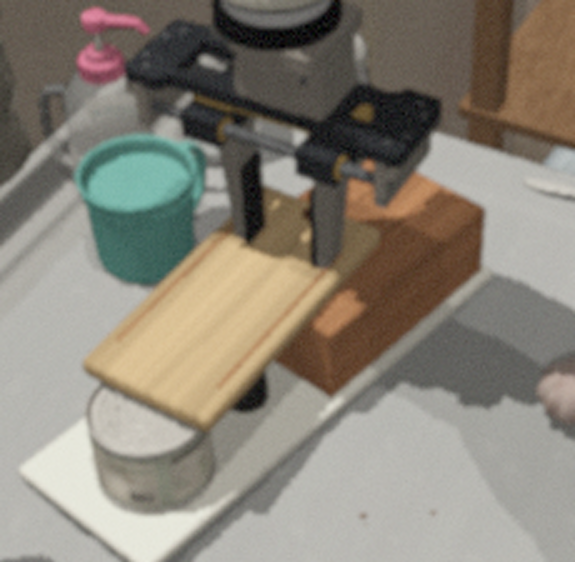

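```bash
python3 corners.py 97 87 123 256 215 66
```

```text
front [ 0.5178 -0.021 ] yaw side 101.61 yaw from front edge 101.14 W 0.092
140 [ 0.546  -0.1581]
150 [ 0.548  -0.1679]
158 [ 0.5496 -0.1757]
to tin: dist 0.0016736051199044387 dir 118.29480104983843
```

Call:
send_rows --motion '[[[0,-0.02,0.03],[0,0,0],0.5],[[0,0,-0.03],[0,0,0],0.5],[[0,0,-0.06],[0,0,0],0.5],[[0,0,-0.1],[0,0,0],0.5],[[0,0,-0.2],[0,0,0],0.5]]'

```text
t: 16.05
tool_pos: [0.545, -0.1693, 0.1947]
orientation: [1.918, 2.484, 0.004]
force: [-0.1, -0.1, 0.2]
grip_width: 0.046
```

Call:
send_rows --motion '[[[-0.3,0,-0.8],[0,0,0],0.5],[[-0.6,0,-0.8],[0,0,0],0.5],[[-0.8,0,-0.6],[0,0,0],0.5],[[-0.9,0,0],[0,0,0],0.5],[[-0.9,0,0],[0,0,0],0.5]]'

```text
t: 16.55
tool_pos: [0.5817, -0.3019, 0.2895]
orientation: [1.904, 2.496, 0.007]
force: [-0.6, -0.0, -0.7]
grip_width: 0.0461
```

```bash
python3 st.py; python3 pic.py 13; python3 look.py 13 cap,mug,glass,garlic
```

```text
t 16.55 tcp [ 0.5817 -0.3019  0.2895] tip [ 0.5821 -0.3017  0.2015] tooly 15.31 roll(x) err 0.0046 pitch: xz 0.001 F tool [ 0.11 -0.58  0.69] M tool [-0.11  -0.11  -0.026]
CoP tool y -0.3267 x 0.1915
front_end 0.96 [202.5 239.7] [ 0.5151 -0.0198  0.075 ]
front_end 0.72 [233.9 281.2] [ 0.5187 -0.0205  0.075 ]
tin 0.71 [208.4 243.1] [ 0.5168 -0.0185  0.014 ]
tin 0.84 [234.7 310.6] [ 0.5171 -0.0123  0.014 ]
top [ 0.41111265 -0.18617233  0.93530042] [-2.18969326  2.14497983 -0.1454462 ] 48.47705997955761 312.64378366862553 242.92672922454494 [-0.0016508  0.         0.         0.         0.       ]
mug 0.61 [298.8 154.9] [ 0.6819 -0.1715  0.    ]
garlic 0.88 [338.3 336.3] [ 0.3608 -0.2472  0.    ]
garlic 0.6 [262.1 228.9] [ 0.5458 -0.1096  0.    ]
scene [0.02607609 0.32302275 0.72727792] [-0.96221863  2.45984892 -1.05038086] 44.80726701938228 313.24869091787724 234.95641589823964 [-0.01757221  0.          0.          0.          0.        ]
cap 0.5 [274.5 278.4] [ 0.5198 -0.1021  0.014 ]
mug 0.68 [236.9 219.2] [ 0.6885 -0.1672  0.    ]
glass 0.57 [454.4 244.8] [ 0.3509 -0.3827  0.    ]
garlic 0.85 [404.9 283.1] [ 0.3614 -0.2498  0.    ]
```

View pics/t13.png

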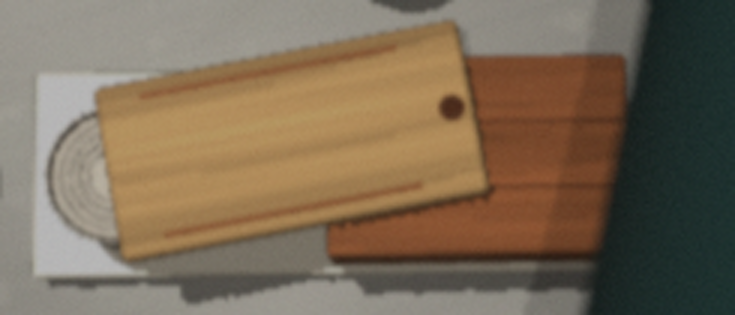

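View pics/s13.png

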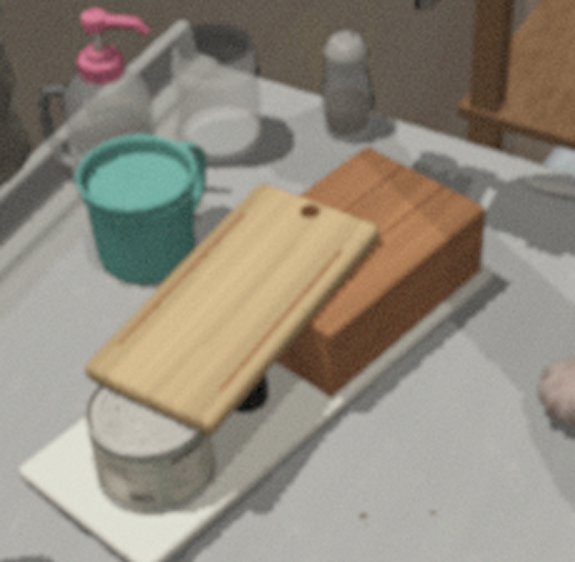

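The board spans the block and the tin. Its front edge is over the tin's centre, about 2 mm off. The tool is clear of everything, and the bystanders are where they were.

Call:
send_rows --motion '[[[0,0,0],[0,0,0],0.5],[[0,0,0],[0,0,0],0.5],[[0,0,0],[0,0,0],0.5],[[0,0,0],[0,0,0],0.5],[[0,0,0],[0,0,0],0.5]]'

```text
t: 17.85
tool_pos: [0.5814, -0.3007, 0.288]
orientation: [1.906, 2.497, 0.006]
force: [-1.3, -0.4, -0.5]
grip_width: 0.0458
```

```bash
python3 corners.py 97 92 124 260 454 23; python3 -c "
from h import *;print(ctrl.sign_off())"
```

```text
front [ 0.5154 -0.0213] yaw side 102.47 yaw from front edge 101.52 W 0.0915
140 [ 0.5456 -0.158 ]
150 [ 0.5478 -0.1678]
158 [ 0.5495 -0.1756]
to tin: dist 0.0024517097224820185 dir 48.77594894039625
the job is handed in; nothing more can be done
None
```

The board now rests across the gap, with its front end on the tin and its rear on the block. I handed the job in at about 18 s. I pressed its rear with two fingertips side by side at about 11–18 N, dragged it over the gap, then lifted straight off.

**Last checks:**
- **Front edge:** its middle measured about 2.5 mm from the tin's centre (limit 16 mm).
- **Support:** in the last pictures the board looks level and borne by both the block and the tin. I could not measure the contact forces.
- **Tin and other things:** the network marks for the tin, mug, cap, garlic and tumbler agree with the start to within their scatter, which is under 10 mm. In the final top view the network missed the cap and the tumbler, so those two rest on the scene camera only.
- **Arm:** it was well clear of everything, with the force reading near zero.

**What went wrong on the way:** my first press tilted the tool, so one finger carried the load. It moved the board slightly sideways and yawed it about 4°. I levelled the tool and steered the front end back on course. The board ended about 11° askew to the block.

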